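Press two proud inlay tiles flush

TASK

In the wooden inlay board the blue, yellow and red tiles stand proud. Press the blue tile and the yellow tile, in either order, gently down with the fingertips until each is flush with the wood, then draw the hand clear. Leave the red tile standing proud (it is to come out again), do not touch it or the flush tiles, lift nothing, and leave the things round the board where they are.

Things in the scene. Friction and masses are not known exactly. Their poses are not given: they have to be found in the camera images.
- inlay_board: fixed wooden inlay board lying on the table, 150 (its x) x 214 (its y) x 26 mm high, origin at the centre of its underside. Six square pockets, 2 along its x by 3 along its y, 64 mm centre to centre, with wooden ribs 12 mm wide between them; which tile sits in which pocket differs each time
- tile_blue: dark blue square glazed tile, 50x50 mm, 14 mm thick, in a pocket of the board; origin at the centre of its top face, axes along its edges. Starts 6 to 9 mm proud of the wood. Slides only up and down, about 3 N friction, stays where left; once flush it rests on a springy rubber bed that yields from about 4.5 N on at 3 N per mm, at most 5 mm, and springs back flush. To be pressed flush; more than 35 N on it is too hard
- tile_yellow: yellow square glazed tile, 50x50 mm, 14 mm thick, in a pocket of the board; origin at the centre of its top face, axes along its edges. Starts 6 to 9 mm proud of the wood. Slides only up and down, about 3 N friction, stays where left; once flush it rests on a springy rubber bed that yields from about 4.5 N on at 3 N per mm, at most 5 mm, and springs back flush. To be pressed flush; more than 35 N on it is too hard
- tile_red: red square glazed tile, 50x50 mm, 14 mm thick, in a pocket of the board; origin at the centre of its top face, axes along its edges. Starts 6 to 9 mm proud of the wood. Slides only up and down, about 3 N friction, stays where left; once flush it rests on a springy rubber bed that yields from about 4.5 N on at 3 N per mm, at most 5 mm, and springs back flush. It must stay proud and not be touched
- tile_green: green square glazed tile, 50x50 mm, 14 mm thick, in a pocket of the board; origin at the centre of its top face, axes along its edges. Already flush with the wood; not to be touched
- tile_white: white square glazed tile, 50x50 mm, 14 mm thick, in a pocket of the board; origin at the centre of its top face, axes along its edges. Already flush with the wood; not to be touched
- tile_black: black square glazed tile, 50x50 mm, 14 mm thick, in a pocket of the board; origin at the centre of its top face, axes along its edges. Already flush with the wood; not to be touched
- sanding_block: cork-brown sanding block, 60x101x32 mm, origin at the centre of its underside; a bystander, loose, to be left where it is
- try_square: small try square lying flat, dark wooden stock and steel blade, 148x75x14 mm, origin at the centre of its underside; a bystander, loose, to be left where it is
- masking_tape: roll of cream masking tape lying flat, 104x102x25 mm, origin at the centre of its underside; a bystander, loose, to be left where it is
- brush_red: flat brush with a red handle, lying, 18x177x11 mm, origin at the centre of its underside; a bystander, loose, to be left where it is
- glass_jar: open clear glass jar, empty, 62 mm across, 84 mm tall, origin at the centre of its underside; a bystander, loose, to be left where it is
- mug: blue striped mug with red lining, 83x117x95 mm, origin at the centre of its underside; a bystander, loose, to be left where it is

How it is judged:
By the outcome, as a careful person would: the job done as asked, in the order asked, and still so for the second after the job is handed in, with the robot touching nothing.
It also fails if it takes over 35 s, if anything falls off the work surface, if the arm or the gripper's body presses on something with over 40 N, if the wrist force passes 120 N, or if a joint passes its speed limit or range.

ROBOT

A 7-joint arm with a two-finger parallel gripper is mounted at the origin on the work surface; the furniture and walls round the work are solid. World frame = base frame: x ahead of the robot, y to its left, z up, the work surface at z = 0. Lengths are in m, angles in rad, forces in N, time in s.
With the tool pointing down it reaches from about 0.35 to 0.9 m from the base axis. Payload 8.1 kg.
Tool frame: the origin (TCP) lies at the centre of the arm's flange, where the gripper is bolted on; the fingertips stand 178 mm ahead of it and the grasp point (between the pads) lies 159 mm ahead of it; z points along the fingers, y is the direction in which the jaws open and shut (so a half turn about z gives the same grasp; the last joint's range is limited). The gripper opens to 92 mm and grips with 3 to 60 N. Pads are 19 mm wide; open, the fingers measure 130 mm over their backs; the gripper's body (75 mm by 190 mm) begins 47 mm behind the grasp point.
Start: joints at [-1.436, 0.434, 0.025, 1.573, -0.012, 1.134, -0.075], TCP at [0.147, 0.607, 0.405] pointing down, gripper open.
Joint ranges: [-2.62, 2.62], [-0.44, 2.09], [-1.27, 1.32], [0.08, 2.57], [-1.32, 4.46], [0.12, 2], [-2.74, 2.74]. Speed limits (rad/s): [2.22, 2.22, 3.01, 3.01, 3.14, 3.14, 3.14].

INTERFACE

Orientations are given as a rotation vector (axis times angle).
In Python, from cell import arm, get_image, camera_model gives the robot as it stands. The module is installed in compiled form; this text tells all that it offers.
- The arm moves only by the shell command python3 -m pendant 'ROWS' [FORCE]. ROWS is JSON, a list that holds one entry, the list of rows, each a list of 7 numbers: the shift along the tool's x, y, z in mm, then the turn, a rotation vector about the tool's x, y, z in rad, then the closure, from -1 (fully open) to 1 (shut). In form: [[[x, y, z, rx, ry, rz, hand], ...]]. A call has 1 to 20 rows; each row is the pose to reach, as a shift and turn from the pose commanded when the call began, along the tool's axes at that moment; what a row does not reach only later rows make up. A row lasts 1/8 s, in which the tool goes at most 62.5 mm and 10.7 degrees, less where a joint would pass 70% of its speed; a pose out of reach is approached as far as the arm can. A call with a gripper value outside its range is refused whole. The fingers move at their own pace and stop on an object; FORCE is the grip in N (left out, the last holds). Time passes only in rows, so rows that repeat a pose let the fingers close. It gives the time, the measured TCP pose, the force and the opening at its end, in the units of the state.
- arm.observe(): the state, without advancing time (a new reading comes with each control period).
- get_image(name): name is "scene" or "top" or "wrist"; returns the picture (480x640x3 uint8, red, green, blue); there is no depth.
- camera_model(name): a dict with "fx", "fy", "cx", "cy" (pixels), "k1" (the pictures are not rectified: a ray, as slopes to the right and down, at radius r is drawn at 1 + k1 r^2 times it, then the intrinsics apply), "position" and "orientation" of the camera in the world; the wrist camera has in their place "T_tool_cam" (4x4, takes a point from camera to tool coordinates, whose origin is the TCP and whose axes are the flange's). Camera axes: x right, y down, z forward; pixel columns grow to the right and rows downward; lengths in m; the calibration is good to about 2 mm. A picture is of the moment at which its call begins: read the wrist's pose just before it. camera_model takes no time and is no camera call.
- arm.sign_off(): hands the job in, once; it reports no verdict.
The state is a dict: "clock": time; "joints": joint angles; "dq": joint speeds; "joint_efforts": joint torques, N m; "position": TCP position; "ee_rot": TCP orientation; "force": force on the tool from outside, world axes, zero at the start; "ft_torque": the same for the moment, N m; "width": opening from 0.0 (shut) to 1.0 (fully open).
Only numpy, scipy, OpenCV 4.12 (cv2) and the standard library are available. Lean on these libraries where they do the work, as an engineer would, in place of code of your own. Each camera call takes 0.05 s, during which the arm holds its last target.

## Working session

There is one attempt and no reset: what is moved stays moved. The work goes in short steps, Python scripts to look and compute and a shell command to move; the robot and the scene stay as the last step left them, time stands still between calls to the robot, and variables do not carry over. Pictures are saved under pics/ and viewed, and the job is handed in when it is done.

```bash
mkdir -p pics; python3 - <<'E'
from cell import arm,get_image,camera_model
import cv2
s=arm.observe();print({k:s[k] for k in("clock","position","ee_rot","force","width")})
for n in("top","scene"):
    cv2.imwrite(f"pics/{n}0.png",get_image(n)[:,:,::-1]);print(n,camera_model(n))
print(camera_model("wrist"))
E
```

```text
{'clock': 0.0, 'position': array([0.14722691, 0.60717471, 0.40393399]), 'ee_rot': array([-3.72850506e-01, -3.11933678e+00,  2.53501343e-03]), 'force': array([ 0.26398583, -0.25574481, -0.36521916]), 'width': 0.9985224942866423}
top {'fx': 529.975216955565, 'fy': 529.975216955565, 'cx': 312.9815588180942, 'cy': 249.93846279386497, 'k1': -0.0163931703691479, 'position': array([0.38384088, 0.01044629, 1.46283308]), 'orientation': array([-2.19250907,  2.16079845, -0.08148418])}
scene {'fx': 519.0375770760294, 'fy': 519.0375770760294, 'cx': 309.98289186180534, 'cy': 245.12122978661264, 'k1': -0.005662858358372436, 'position': array([-0.31846954,  0.73228484,  1.22460558]), 'orientation': array([-1.10518616,  2.45295571, -0.95218921])}
{'fx': 348.3840405596391, 'fy': 348.3840405596391, 'cx': 320.20507884397404, 'cy': 241.76662800171343, 'k1': -0.06122591316219007, 'T_tool_cam': array([[-9.92736802e-04, -9.58483704e-01, -2.85145583e-01,
         7.79395666e-02],
       [ 9.99999300e-01, -1.13501626e-03,  3.33718927e-04,
         8.80344461e-04],
       [-6.43509024e-04, -2.85145052e-01,  9.58484160e-01,
         2.04730341e-02],
       [ 0.00000000e+00,  0.00000000e+00,  0.00000000e+00,
         1.00000000e+00]])}
```

View pics/top0.png

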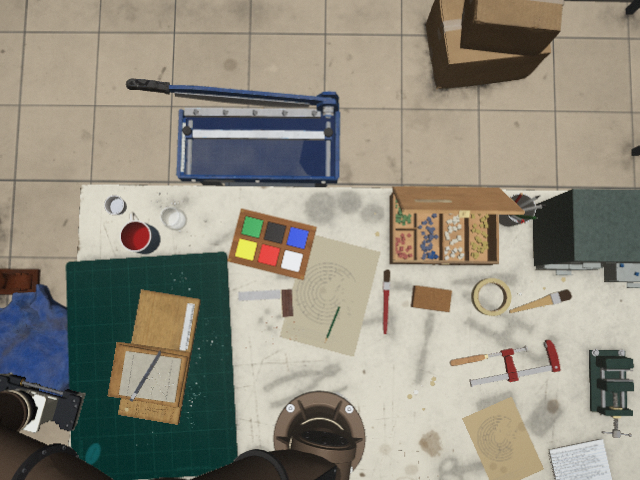

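View pics/scene0.png

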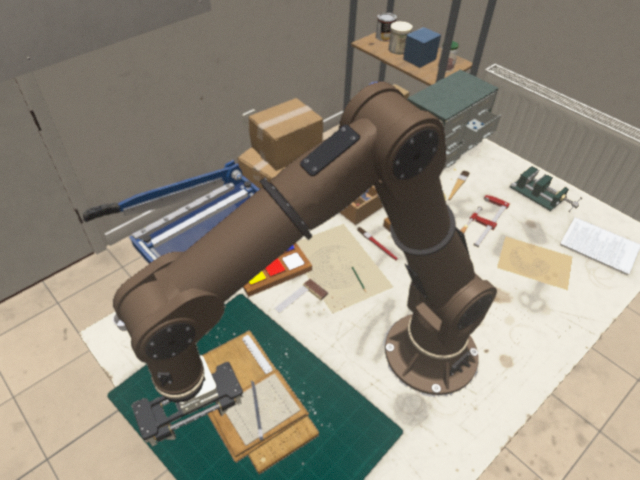

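The top view shows the board near pixel (272,243). The far row is green (252,226), black (275,232), blue (297,238); the near row is yellow (245,250), red (268,256), white (291,261). Next I'll locate the tiles.

```bash
cat > h.py <<'E'
from cell import arm,get_image,camera_model
import cv2,numpy as np
from scipy.spatial.transform import Rotation as R
def cam(n,s=None):
    m=camera_model(n);K=np.array([[m['fx'],0,m['cx']],[0,m['fy'],m['cy']],[0,0,1.]])
    if n=="wrist":
        T=np.eye(4);T[:3,:3]=R.from_rotvec(s['ee_rot']).as_matrix();T[:3,3]=s['position'];T=T@m['T_tool_cam'];return K,m['k1'],T[:3,:3],T[:3,3]
    return K,m['k1'],R.from_rotvec(m['orientation']).as_matrix(),np.array(m['position'])
def ray(c,px):
    K,k,Rm,p=c
    u=cv2.undistortPoints(np.array(px,float).reshape(-1,1,2),K,np.array([k,0,0,0.]))[:,0]
    return np.c_[u,np.ones(len(u))]@Rm.T,p
def onz(c,px,z):
    d,p=ray(c,px);return p+d*((z-p[2])/d[:,2])[:,None]
def blobs(img,roi=None,amin=100):
    h=cv2.cvtColor(img,cv2.COLOR_RGB2HSV);H,S,V=[h[...,i].astype(int) for i in range(3)]
    M={'blue':(abs(H-115)<15)&(S>130)&(V>90),'yellow':(abs(H-28)<7)&(S>170)&(V>120),'red':((H<6)|(H>172))&(S>170)&(V>100),
       'green':(abs(H-65)<18)&(S>100)&(V>80),'white':(S<30)&(V>200),'black':(V<70)}
    out={}
    for k,m in M.items():
        m=m.astype(np.uint8)
        if roi: z=np.zeros_like(m);x0,y0,x1,y1=roi;z[y0:y1,x0:x1]=1;m*=z
        cs,_=cv2.findContours(m,cv2.RETR_EXTERNAL,cv2.CHAIN_APPROX_NONE)
        cs=[c for c in cs if cv2.contourArea(c)>amin]
        if cs:
            c=max(cs,key=cv2.contourArea);out[k]=(cv2.minAreaRect(c),cv2.contourArea(c),c)
    return out
E
python3 - <<'E'
from h import *
im=cv2.cvtColor(cv2.imread('pics/top0.png'),4)
c=cam('top')
for k,(r,a,_) in blobs(im,(228,205,320,280)).items():
    z=.033 if k in('blue','yellow','red') else .026
    P=onz(c,cv2.boxPoints(r),z); print(k,np.round(r[0],1),a,onz(c,[r[0]],z).round(4), np.degrees(np.arctan2(*(P[1]-P[0])[[1,0]])).round(1),np.linalg.norm(P[1]-P[0]).round(4))
s=arm.observe();print(R.from_rotvec(s['ee_rot']).as_matrix().round(3))
E
```

```text
blue [297.  237.5] 280.5 [[0.5336 0.0645 0.033 ]] -12.9 0.0476
red [268.6 254.6] 312.0 [[0.4859 0.1407 0.033 ]] -12.7 0.05
green [251.9 226.6] 298.0 [[0.5626 0.1887 0.026 ]] -12.5 0.0499
white [268. 218.] 799.0 [[0.5869 0.1451 0.026 ]] -89.2 0.2195
black [274.4 232.4] 215.0 [[0.5476 0.1267 0.026 ]] -12.7 0.0479
[[-0.972  0.236 -0.   ]
 [ 0.236  0.972 -0.001]
 [-0.    -0.001 -1.   ]]
```

```bash
python3 -m pendant '[[[-20,-16,0,0,0,0,1],[-60,-48,0,0,0,0,1],[-100,-80,0,0,0,0,1],[-140,-112,0,0,0,0,1],[-180,-144,0,0,0,0,1],[-220,-176,0,0,0,0,1],[-260,-208,0,0,0,0,1],[-300,-240,0,0,0,0,1],[-340,-272,0,0,0,0,1],[-380,-304,0,0,0,0,1],[-420,-336,0,0,0,0,1],[-450,-358,0,0,0,0,1],[-468,-371,0,0,0,0,1],[-472,-373,0,0,0,0,1],[-472,-373,0,0,0,0,1],[-472,-373,0,0,0,0,1]]]' 10
python3 - <<'E'
from h import *
s=arm.observe();im=get_image('wrist');cv2.imwrite('pics/w1.png',im[:,:,::-1]);print(s['clock'],s['position'],s['ee_rot'],s['force'])
c=cam('wrist',s)
for k,(r,a,_) in blobs(im,amin=1200).items():
    z=.033 if k in('blue','yellow','red') else .026
    P=onz(c,cv2.boxPoints(r),z); print(k,np.round(r[0],1),a,onz(c,[r[0]],z).round(4), np.degrees(np.arctan2(*(P[1]-P[0])[[1,0]])).round(1),np.linalg.norm(P[1]-P[0]).round(4),np.linalg.norm(P[1]-P[2]).round(4))
E
```

```text
clock: 2.1
position: [0.5174, 0.1349, 0.4046]
ee_rot: [-0.37, -3.119, -0.001]
force: [0.3, -0.4, -0.5]
width: 0.002
2.1 [0.51739453 0.13488109 0.40463166] [-3.69853132e-01 -3.11912749e+00 -6.26480910e-04] [ 0.29291695 -0.41835816 -0.47283365]
blue [261. 248.] 1975.5 [[0.5352 0.0673 0.033 ]] 76.3 0.0501 0.0489
red [321.5 186.5] 2367.0 [[0.4872 0.1447 0.033 ]] 76.4 0.0484 0.0493
green [381.5 244.5] 1936.0 [[0.5637 0.1928 0.026 ]] 76.5 0.0499 0.0487
white [487.8 226.2] 28445.5 [[0.5706 0.3085 0.026 ]] 90.6 0.3187 0.1882
black [319.5 416.5] 35500.5 [[0.7725 0.0735 0.026 ]] 147.0 0.2431 0.8178
```

View pics/w1.png

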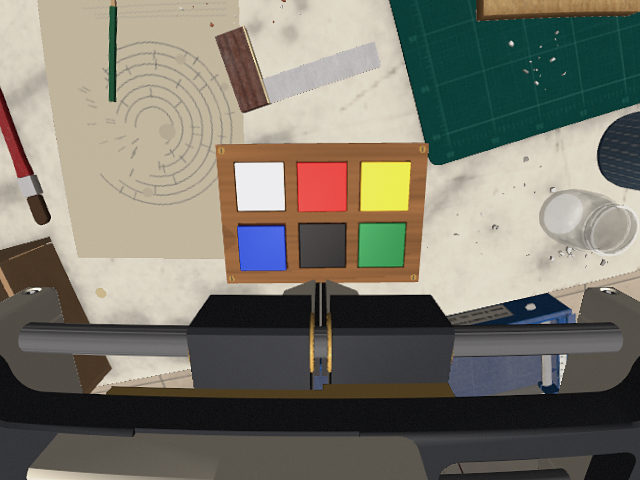

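The wrist picture shows white (260,186), red (322,186) and yellow (385,186) in the upper row, with blue (261,248), black (322,245) and green (382,245) below. The fingertips are at about (320,285). I'll hover low over blue and look again.

```bash
python3 -m pendant '[[[-10,-20,10,0,0,0,1],[-25,-50,40,0,0,0,1],[-33,-63,75,0,0,0,1],[-33,-63,110,0,0,0,1],[-33,-63,130,0,0,0,1],[-33,-63,135,0,0,0,1],[-33,-63,135,0,0,0,1]]]'
sed -i "s/abs(H-28)<7)&(S>170)/abs(H-29)<6)\&(S>130)/" h.py
python3 - <<'E'
from h import *
im=cv2.cvtColor(cv2.imread('pics/w1.png'),4);print(cv2.cvtColor(im,cv2.COLOR_RGB2HSV)[186,385])
s=arm.observe();im2=get_image('wrist');cv2.imwrite('pics/w2.png',im2[:,:,::-1]);print(s['clock'],s['position'],s['ee_rot'],s['force'])
s0=dict(position=np.array([.5174,.1349,.4046]),ee_rot=np.array([-.36985,-3.11913,-.00063]))
for S,i in((s0,im),(s,im2)):
  c=cam('wrist',S)
  for k,(r,a,_) in blobs(i,amin=1200).items():
    if k in('black','white'):continue
    z=.033 if k in('blue','yellow','red') else .026
    P=onz(c,cv2.boxPoints(r),z); print(k,np.round(r[0],1),a,onz(c,[r[0]],z).round(4),np.linalg.norm(P[1]-P[0]).round(4),np.linalg.norm(P[1]-P[2]).round(4))
E
```

```text
clock: 3.02
position: [0.5354, 0.0651, 0.2701]
ee_rot: [0.372, 3.119, 0.0]
force: [0.2, -1.0, 0.7]
width: 0.007
[ 30 162 236]
3.025 [0.53537105 0.06514697 0.27010345] [3.71705690e-01 3.11930616e+00 3.54575824e-04] [ 0.19847372 -1.03554621  0.73131573]
blue [261. 248.] 1975.5 [[0.5352 0.0673 0.033 ]] 0.0501 0.0489
yellow [385.5 186. ] 2250.0 [[0.5017 0.2076 0.033 ]] 0.0483 0.0487
red [321.5 186.5] 2367.0 [[0.4872 0.1447 0.033 ]] 0.0484 0.0493
green [381.5 244.5] 1936.0 [[0.5637 0.1928 0.026 ]] 0.0499 0.0487
blue [323.  259.6] 4402.5 [[0.5349 0.0682 0.033 ]] 0.0493 0.0495
yellow [526.1 161.1] 5730.0 [[0.5019 0.2062 0.033 ]] 0.052 0.0483
red [426.5 160. ] 6501.0 [[0.4872 0.1448 0.033 ]] 0.0512 0.0499
green [507.5 254.5] 4528.5 [[0.564  0.1923 0.026 ]] 0.0537 0.0503
```

View pics/w2.png

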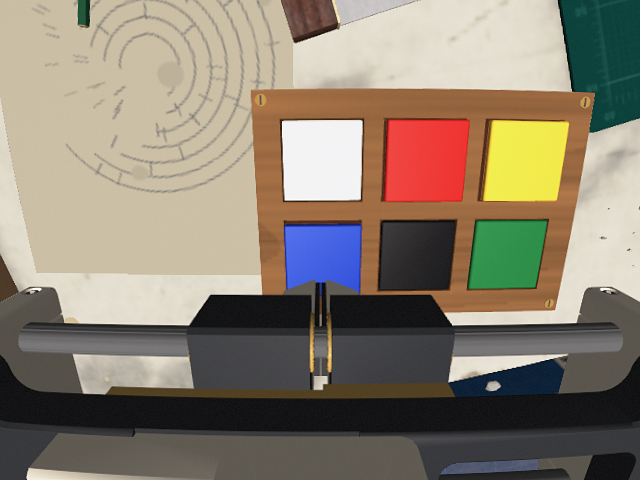

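Blue is partly behind the fingertips, centred near (323,255), which is 1–2 mm right of the closed fingertips at (320,290). I'll shift slightly and press slowly.

```bash
python3 -m pendant '[[[1,1.5,10,0,0,0,1],[1,1.5,28,0,0,0,1],[1,1.5,42,0,0,0,1],[1,1.5,50,0,0,0,1],[1,1.5,54,0,0,0,1],[1,1.5,57,0,0,0,1],[1,1.5,59,0,0,0,1],[1,1.5,61,0,0,0,1],[1,1.5,63,0,0,0,1],[1,1.5,64,0,0,0,1],[1,1.5,65,0,0,0,1],[1,1.5,66,0,0,0,1],[1,1.5,66,0,0,0,1]]]'
python3 - <<'E'
from h import *
im2=get_image('wrist');cv2.imwrite('pics/w3.png',im2[:,:,::-1])
print(arm.observe()['force'])
E
```

```text
clock: 4.7
position: [0.5348, 0.0664, 0.2039]
ee_rot: [0.373, 3.119, 0.0]
force: [-0.7, 0.3, 5.4]
width: 0.005
[ 0.04587371 -1.16630333  4.59636435]
```

View pics/w3.png

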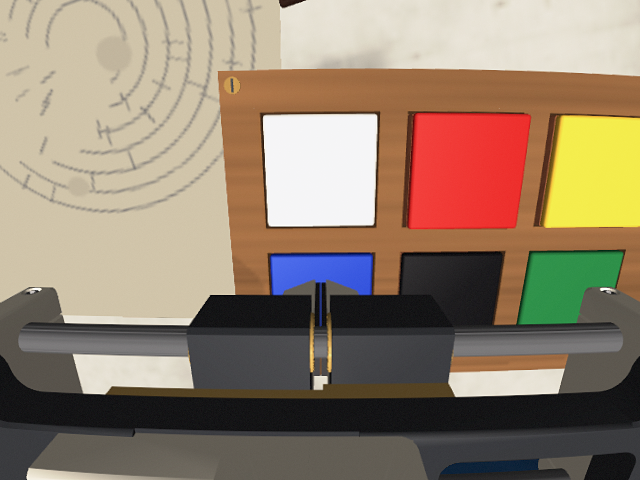

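The fingers, columns 285–355, are centred on blue, columns 270–373. The force is about 5 N, so the tile is near flush. I'll press 1–2 mm further to confirm it has reached the rubber bed.

```bash
python3 -m pendant '[[[0,0,1,0,0,0,1],[0,0,1,0,0,0,1]]]'; python3 -m pendant '[[[0,0,1,0,0,0,1],[0,0,1,0,0,0,1],[0,0,1,0,0,0,1]]]'
```

```text
clock: 5.0
position: [0.5348, 0.0664, 0.203]
ee_rot: [0.373, 3.119, 0.0]
force: [-1.3, -0.6, 8.5]
width: 0.007
clock: 5.38
position: [0.5348, 0.0663, 0.2022]
ee_rot: [0.373, 3.119, 0.001]
force: [-1.9, -1.6, 9.8]
width: 0.006
```

Force rose by about 3 N/mm on the rubber, so blue is seated. I'll lift and move across to yellow, 64 mm and 128 mm along the tool axes.

```bash
python3 -m pendant '[[[0,0,-6,0,0,0,1],[0,0,-25,0,0,0,1],[0,0,-50,0,0,0,1],[5,10,-64,0,0,0,1],[20,40,-68,0,0,0,1],[37,75,-68,0,0,0,1],[54,108,-68,0,0,0,1],[62,124,-68,0,0,0,1],[64.5,128,-68,0,0,0,1],[64.5,128,-68,0,0,0,1],[64.5,128,-68,0,0,0,1]]]'
python3 - <<'E'
from h import *
s=arm.observe();im2=get_image('wrist');cv2.imwrite('pics/w4.png',im2[:,:,::-1]);print(s['position'],s['force'])
c=cam('wrist',s)
for k,(r,a,_) in blobs(im2,amin=1200).items():
    if k in('black','white'):continue
    z=.033 if k in('yellow','red') else .026
    print(k,np.round(r[0],1),onz(c,[r[0]],z).round(4))
E
```

```text
clock: 6.75
position: [0.5026, 0.2045, 0.2697]
ee_rot: [0.376, 3.119, -0.001]
force: [0.5, -0.9, 0.7]
width: 0.007
[0.50258197 0.20446839 0.26974775] [ 0.45261526 -0.85336182  0.72902872]
yellow [322.5 258. ] [[0.5008 0.2073 0.033 ]]
red [225.5 259.2] [[0.4863 0.1449 0.033 ]]
```

View pics/w4.png

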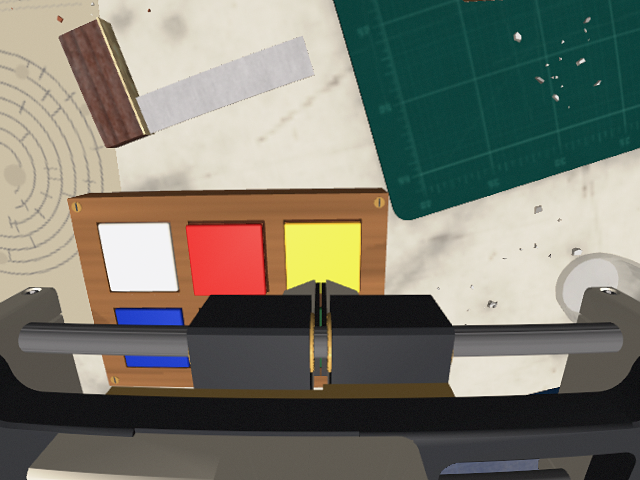

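Yellow spans columns 284–361, with its centre about 2 px right of the fingertips at (320,290). Blue (150,337) looks flush. I'll press yellow with the same 1.5 mm shift.

```bash
python3 -m pendant '[[[1,1.5,10,0,0,0,1],[1,1.5,28,0,0,0,1],[1,1.5,42,0,0,0,1],[1,1.5,50,0,0,0,1],[1,1.5,54,0,0,0,1],[1,1.5,57,0,0,0,1],[1,1.5,59,0,0,0,1],[1,1.5,61,0,0,0,1],[1,1.5,63,0,0,0,1],[1,1.5,64,0,0,0,1],[1,1.5,65,0,0,0,1],[1,1.5,66,0,0,0,1],[1,1.5,66,0,0,0,1]]]';  python3 -m pendant '[[[0,0,1,0,0,0,1],[0,0,1,0,0,0,1]]]'; python3 -m pendant '[[[0,0,1,0,0,0,1],[0,0,1,0,0,0,1],[0,0,1,0,0,0,1]]]'
```

```text
clock: 8.43
position: [0.5017, 0.2078, 0.2039]
ee_rot: [0.373, 3.119, 0.0]
force: [0.1, 0.2, 4.6]
width: 0.0
clock: 8.68
position: [0.5017, 0.2078, 0.2031]
ee_rot: [0.373, 3.119, 0.001]
force: [-1.5, -0.3, 7.0]
width: 0.006
clock: 9.05
position: [0.5017, 0.2077, 0.2023]
ee_rot: [0.373, 3.119, 0.001]
force: [-1.2, -0.4, 10.5]
width: 0.007
```

```bash
python3 -m pendant '[[[0,0,-6,0,0,0,1],[0,0,-25,0,0,0,1],[0,0,-55,0,0,0,1],[0,-10,-85,0,0,0,1],[0,-30,-110,0,0,0,1],[0,-50,-125,0,0,0,1],[0,-62,-130,0,0,0,1],[0,-64,-130,0,0,0,1],[0,-64,-130,0,0,0,1]]]'
python3 - <<'E'
from h import *
s=arm.observe();im2=get_image('wrist');cv2.imwrite('pics/w5.png',im2[:,:,::-1]);print(s['position'],s['force'],s['clock'])
t=get_image('top');cv2.imwrite('pics/t5.png',cv2.resize(t[150:350,100:420,::-1],None,fx=2.5,fy=2.5))
E
```

```text
clock: 10.18
position: [0.4863, 0.1458, 0.331]
ee_rot: [-0.372, -3.118, 0.001]
force: [-0.0, -0.4, 0.4]
width: 0.006
[0.48628626 0.1457913  0.33098102] [-0.01092212 -0.40054984  0.38258718] 10.175
```

View pics/w5.png

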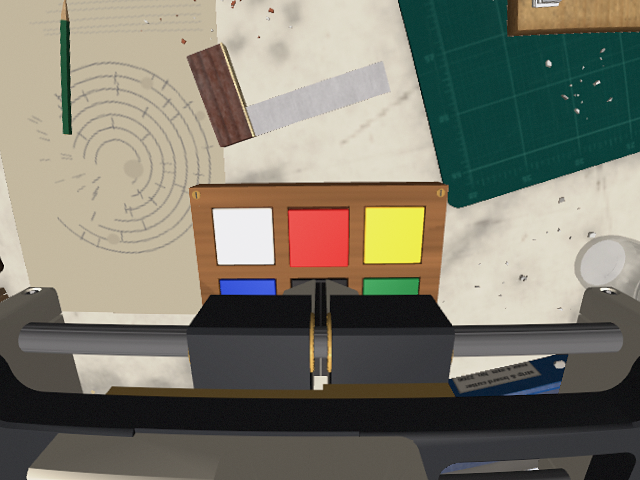

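View pics/t5.png

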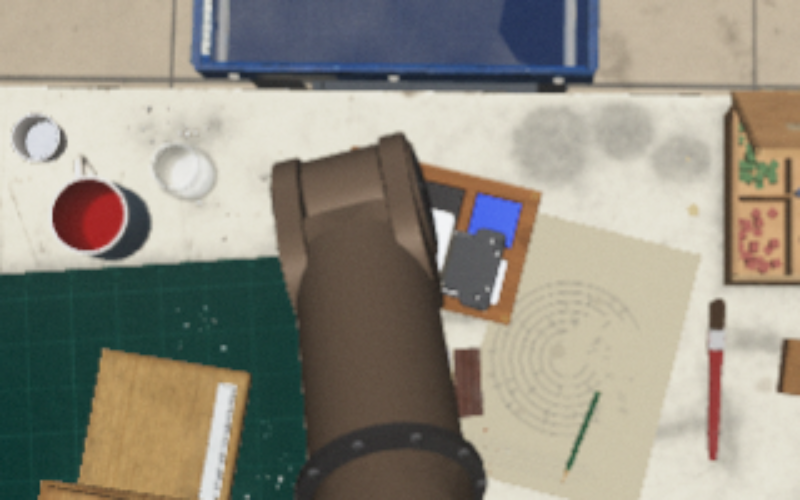

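Yellow (393,236) shows a dark pocket gap all round, as flush tiles do. Red (319,237) still overlaps its rim. Blue is half hidden by the hand, so I'll draw clear sideways and check at an angle.

```bash
python3 -m pendant '[[[-10,-20,-4,0,0,0,1],[-32,-60,-15,0,0,0,1],[-54,-100,-22,0,0,0,1],[-62,-135,-22,0,0,0,1],[-64,-150,-22,0,0,0,1],[-64,-150,-22,0,0,0,1],[-64,-150,-22,0,0,0,1]]]'
python3 - <<'E'
from h import *
s=arm.observe();im2=get_image('wrist');cv2.imwrite('pics/w6.png',im2[:,:,::-1]);print(s['position'],s['force'],s['clock'])
cv2.imwrite('pics/w6z.png',cv2.resize(im2[100:340,300:620,::-1],None,fx=2.5,fy=2.5,interpolation=2))
t=get_image('top');cv2.imwrite('pics/t6.png',t[:,:,::-1])
E
```

```text
clock: 11.15
position: [0.5134, -0.0135, 0.3534]
ee_rot: [-0.369, -3.119, -0.001]
force: [0.1, 0.4, -0.2]
width: 0.01
[ 0.51338635 -0.01354872  0.35344511] [ 0.1185351   0.4024213  -0.23367062] 11.15
```

View pics/w6z.png

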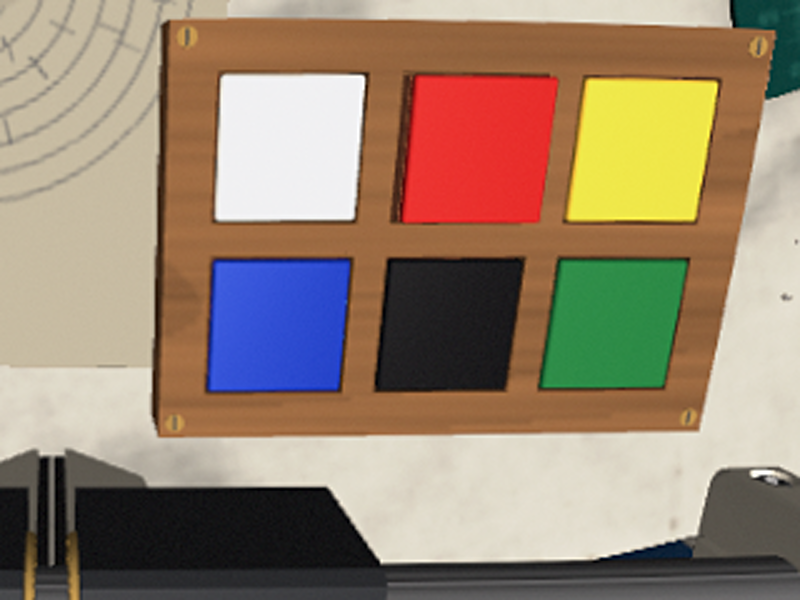

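View pics/t6.png

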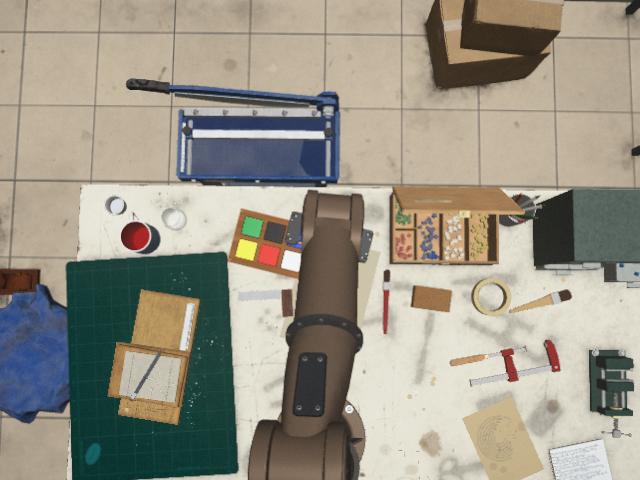

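In the oblique view (zoomed), blue (280,325) and yellow (642,150) lie flush like white, black and green. Only red (475,148) shows a raised side. The top view shows the mug, jar, square, brush, block and tape where they started.

```bash
python3 -c "
from cell import arm
print(arm.sign_off())"
```

```text
the job is handed in; nothing more can be done
None
```

Both the blue and the yellow tile are pressed flush, and the job was handed in at about 11 s on the robot's clock.

- **Pressing:** I pressed blue first, then yellow, with the closed fingertips at the centre of each tile. I went about 1.7 mm past flush. The force rose at roughly 3 N/mm to about 10 N on each tile (9.8 N blue, 10.5 N yellow), which showed they had reached the rubber bed. Then I drew the hand clear.
- **Last checks:** In the oblique wrist picture, blue and yellow look level with the wood, like white, black and green. Red still stands proud. The top view shows the things round the board apparently where they started, compared by eye. With the hand clear, the wrist force was about zero.
- **Disagreement:** The top and wrist cameras differed by 3–4 mm in y on where the tiles lie. I placed the fingertips by how they sat over each tile in the wrist picture, and they stayed well within the 50 mm tiles. No check failed.

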